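Serve a foil-wrapped chocolate ball from the pedal dispenser

ROBOT

A 6-joint arm with a two-finger parallel gripper is mounted at the origin on the work surface. World frame = base frame: x ahead of the robot, y to its left, z up, the work surface at z = 0. Lengths are in m, angles in rad, forces in N, time in s.
With the tool pointing down it reaches from about 0.35 to 0.85 m from the base axis. Payload 8.1 kg.
Tool frame: the origin (TCP) lies at the very end of the fingers, on their centre line; the grasp point (between the pads) lies robot.hold_point_z behind it (robot.hold_point_z is the distance from the TCP to the grasp point, in m); z points along the fingers, x is the direction in which the jaws open and shut, and the axes are right-handed (so a half turn about z gives the same grasp; the last joint's range is limited). The gripper opens to 85 mm and grips with 20 to 120 N. Pads are 22 mm wide; open, the fingers measure 114 mm over their backs; the gripper's body (76 mm by 85 mm) begins 54 mm behind the grasp point. The pads swing forward as they close: fully open they stand 13 mm farther back than shut.
Start: joints at [1.187, 0.13, 1.488, -0, 1.523, -0.085], TCP at [0.177, 0.573, 0.231] pointing down, gripper open.
Joint ranges: [-2.96, 2.96], [-0.89, 2.26], [0.02, 2.5], [-1.34, 4.48], [0, 2.73], [-2.66, 2.66]. Speed limits (rad/s): [2.39, 2.39, 2.79, 3.14, 3.14, 3.14].

INTERFACE

Orientations are given as a rotation vector (axis times angle).
In Python, from station import telemetry, optics, robot gives the robot as it stands. The module is installed in compiled form; this text tells all that it offers.
- The arm moves only by the tool arm_command, never from a script. Its argument "commands" is a list of rows, each an object with "delta_pos": the shift along the tool's x, y, z in mm, a list of three; "angular": the turn, a rotation vector about the tool's x, y, z in rad, a list of three; "grip": the finger opening in mm, from 0 to 85.4. In form: [{"delta_pos": [x, y, z], "angular": [rx, ry, rz], "grip": grip}, ...]. A call has 1 to 12 rows; each row shifts and turns the commanded pose from where the row before left it, along the tool's axes as they then stand; what a row does not reach is not made up. A row lasts 1/10 s, in which the tool goes at most 50 mm and 8.59 degrees, less where a joint would pass 70% of its speed; a pose out of reach is approached as far as the arm can. A call is refused whole if a number of a shift passes 50 or a number of a turn 0.15, either way. A call with a gripper value outside its range is refused whole. The fingers move at their own pace and stop on an object; "grip_force" is the grip in N (left out, the last holds). Time passes only in rows, so rows that do not move let the fingers close. It gives the time, the measured TCP pose, the force and the opening at its end, in the units of the state.
- telemetry.sense(): the state, without advancing time (a new reading comes with each control period).
- optics.camera(name): name is "side" or "top" or "wrist"; returns the picture (400x640x3 uint8, blue, green, red); there is no depth.
- optics.camera_info(name): a dict with "fx", "fy", "cx", "cy" (pixels), "camera_from_world" (4x4, takes a point from world to camera coordinates); the wrist camera has in their place "mount" (4x4, takes a point from camera to tool coordinates, whose origin is the TCP and whose axes are the tool frame's). Camera axes: x right, y down, z forward; pixel columns grow to the right and rows downward; lengths in m; the calibration is good to about 2 mm. The wrist camera is an equidistant fisheye: a pixel r from the principal point sees the ray r / f radians off the axis. A picture is of the moment at which its call begins: read the wrist's pose just before it. camera_info takes no time and is no camera call.
- robot.job_done(): hands the job in, once; it reports no verdict.
The state is a dict: "clock": time; "qpos": joint angles; "qd": joint speeds; "joint_efforts": joint torques, N m; "ee_pos": TCP position; "eef_rot": TCP orientation; "force": force on the tool from outside, world axes, zero at the start; "wrist_torque": the same for the moment, N m; "grip_width": finger opening in m.
Only numpy, scipy, OpenCV 4.12 (cv2) and the standard library are available. Lean on these libraries where they do the work, as an engineer would, in place of code of your own. Each camera call takes 0.05 s, during which the arm holds its last target. There are 200 camera calls.

TASK

Press the dispenser's spring pedal all the way down to its stop, so that the chocolate ball rolls down the chute into the dish. Then take the dish by its overhead handle, lift it, and in the air turn it a quarter turn, either way round, so that the handle bar runs along the chute's direction instead of across it. Keep the dish level with the ball in its middle, do not touch the ball, the cup, the caddy or the capsules, and finish still holding the dish level and still, well over 10 cm above the counter and clear of everything.

Things in the scene. Friction and masses are not known exactly. Their poses are not given: they have to be found in the camera images.
- dispenser: White and steel dispenser fixed to the counter. Origin: the dish's spot on the counter; z up. The 43 mm wide chute lies along its x axis, sloping 16 deg down to -x, from x = 190 mm to its lip at x = 70 mm, 42 mm high, 7 mm clear of the dish (which lifts straight up). Clear hopper at x = 180 to 290 mm, 145 mm high. Pedal on the -y side. Its x points to the robot's left, within 0.3 rad.
- pedal (a joint): Pedal angle in rad: 0 at rest (up), 0.18 at the stop (down); hinge parallel to the dispenser's y, at x = 200 mm, 30 mm high. A spring returns it: about 4 N on the pad starts it, 8 N reaches the stop. A steel finger of the pedal stands up through the chute floor and holds the ball; it sinks as the pedal goes down and the ball then rolls into the dish within about a second.
- pedal_pad (a point): Centre of the top face of the pedal's black rubber pad, 56 x 56 mm: at x = 50 mm, y = -130 mm in the dispenser's frame, 50 mm above the counter at rest; it goes down 27 mm to the stop (23 mm above the counter).
- dish: Round white ceramic dish, 126 mm across, rim 33 mm high, 300 g, below the chute's lip. Origin: centre of its underside; z up. Inside a shallow cone, so the ball settles at the centre, its top 43 mm above the underside. Two upright straps at y = +-64 mm carry a rigid dark steel bar along the dish's y. At the start y is parallel to the dispenser's y within 0.15 rad: the bar lies across the chute.
- dish_handle (a point): Middle of the handle bar, 106 mm above the dish's underside, straight above its centre. The bar is 14 mm wide (dish x), 12 mm high and 132 mm long (dish y); under it is free space down to the ball.
- choc_center (a point): Centre of the chocolate ball in copper-coloured foil, 34 mm in diameter, about 25 g, the only loose ball. At the start it waits in the chute against the pedal's finger, 117 mm along the dispenser's x and 73 mm above the counter.
- cup: White mug-handled espresso cup, 64 mm across and 58 mm high, standing loose; bystander. Origin: centre of its underside.
- caddy: Black open two-compartment sachet caddy, 70 x 100 x 50 mm, standing loose; bystander. Origin: centre of its underside.
- capsule1: Brass-coloured coffee capsule, 36 mm across and 28 mm high, flange down; bystander. Origin: centre of its underside.
- capsule2: A second coffee capsule like the first; bystander. Origin: centre of its underside.
Things that resemble listed ones, but are neither listed nor needed, are in the scene too. What is shaped like the dish but brown or red is not meant.

How it is judged:
By the outcome, as a careful person would: the job done as asked, in the order asked, and still so for the second after the job is handed in, while the arm keeps its last pose, push and grip.
It also fails if it takes over 58 s, if anything falls off the work surface, if the arm or the gripper's body presses on something with over 40 N, if the wrist force passes 120 N, or if a joint passes its speed limit or range.

## Working session

There is one attempt and no reset: what is moved stays moved. The work goes in short steps, Python scripts to look and compute and a tool call to move; the robot and the scene stay as the last step left them, time stands still between calls to the robot, and variables do not carry over. Pictures are saved under pics/ and viewed, about 8 in all and at most 12, crops included, and the job is handed in when it is done.

Besides the shell and the picture viewer there is one more tool, called after "Request:" as a command line: name --argument value ..., lists and objects as JSON in quotes. arm_command: Moves the arm, as the interface text tells. Its arguments: {"type":"object","properties":{"commands":{"type":"array","items":{"type":"object","properties":{"delta_pos":{"type":"array","items":{"type":"number"}},"angular":{"type":"array","items":{"type":"number"}},"grip":{"type":"number"}}}},"grip_force":{"type":"number"}},"required":["commands"]}

```bash
mkdir -p pics
python3 - <<'E'
from station import telemetry, optics, robot
import cv2,numpy as np
print(telemetry.sense(), robot.hold_point_z)
for n in ("side","top"):
    cv2.imwrite(f"pics/{n}0.png",optics.camera(n)); i=optics.camera_info(n); print(n,i)
print(optics.camera_info("wrist"))
E
```

```text
{'clock': 0.0, 'qpos': array([ 1.18664893e+00,  1.31174094e-01,  1.48930259e+00,  1.02373786e-06,
        1.52302017e+00, -8.54171405e-02]), 'qd': array([-1.32953737e-03, -1.04935660e-03, -2.26028747e-04,  4.93656060e-04,
       -8.11686283e-06, -1.69742800e-03]), 'joint_efforts': array([ 2.63189713e-04, -5.69399035e+01, -5.00554240e+01, -2.71670592e-05,
        1.46223427e-02,  1.12706039e-04]), 'ee_pos': array([0.17635855, 0.57290149, 0.23022393]), 'eef_rot': array([ 2.52647933,  1.86554192, -0.00254906]), 'force': array([ 0.73373855, -0.37895213, -0.8243359 ]), 'wrist_torque': array([-0.05601734,  0.02286134,  0.0120966 ]), 'grip_width': 0.08513865102149273} 0.0187
side {'fx': 369.89252906520016, 'fy': 369.89252906520016, 'cx': 318.8066758167939, 'cy': 198.1623290336913, 'camera_from_world': array([[ 0.9948377 , -0.09913604, -0.02167958, -0.54001657],
       [-0.08343059, -0.67740278, -0.7308658 ,  0.10335385],
       [ 0.05776934,  0.72890159, -0.68217679,  1.16208454],
       [ 0.        ,  0.        ,  0.        ,  1.        ]])}
top {'fx': 386.57877689848056, 'fy': 386.57877689848056, 'cx': 314.9316920247979, 'cy': 195.4039093854313, 'camera_from_world': array([[-0.00793668, -0.9998855 ,  0.01288408, -0.02440977],
       [-0.98314944,  0.00544935, -0.18272242,  0.56552182],
       [ 0.18263129, -0.01411718, -0.98308012,  0.94835594],
       [ 0.        ,  0.        ,  0.        ,  1.        ]])}
{'fx': 309.70691628693146, 'fy': 309.70691628693146, 'cx': 319.61590697084733, 'cy': 197.9525530247737, 'mount': array([[ 9.99999773e-01, -6.30351493e-04, -2.39467611e-04,
        -2.16735204e-04],
       [ 6.73891872e-04,  9.46677721e-01,  3.22181374e-01,
        -8.29822477e-02],
       [ 2.36111423e-05, -3.22181462e-01,  9.46677931e-01,
        -1.43759423e-01],
       [ 0.00000000e+00,  0.00000000e+00,  0.00000000e+00,
         1.00000000e+00]])}
```

View pics/top0.png

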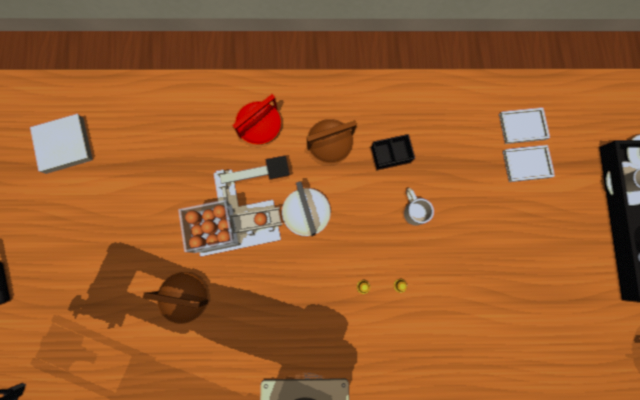

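View pics/side0.png

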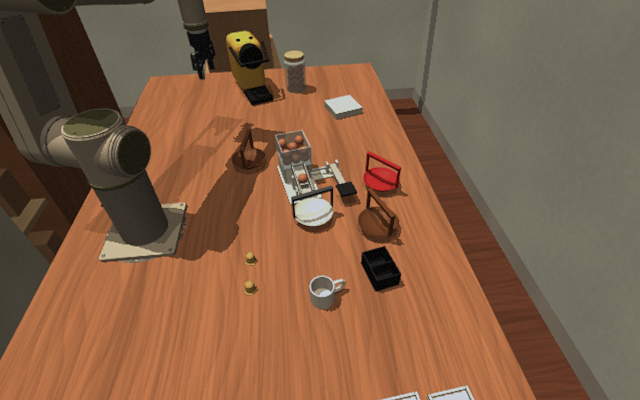

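Top view: the candidates shaped like the dish are white (306,212), brown (330,141), red (258,122) and dark brown (183,298). The white one at the chute lip fits. The black pad is at (278,167), the ball at (260,219). The caddy (392,152) is also black, but it stands alone.

```bash
cat > h.py <<'E'
import numpy as np,cv2
from scipy.spatial.transform import Rotation as R
from station import telemetry,optics,robot
def ray(n,uv):
    i=optics.camera_info(n); T=np.linalg.inv(i["camera_from_world"])
    d=T[:3,:3]@np.array([(uv[0]-i["cx"])/i["fx"],(uv[1]-i["cy"])/i["fy"],1]); return T[:3,3],d
def onz(n,uv,z):
    o,d=ray(n,uv); return o+d*(z-o[2])/d[2]
def proj(n,p):
    i=optics.camera_info(n); c=i["camera_from_world"]@np.r_[p,1]; return np.array([c[0]/c[2]*i["fx"]+i["cx"],c[1]/c[2]*i["fy"]+i["cy"]])
def wray(uv,s):
    i=optics.camera_info("wrist"); v=np.array([uv[0]-i["cx"],uv[1]-i["cy"]]); r=np.linalg.norm(v); th=r/i["fx"]
    dc=np.r_[v/r*np.sin(th),np.cos(th)]; M=i["mount"]; Q=R.from_rotvec(s["eef_rot"]).as_matrix()
    return s["ee_pos"]+Q@M[:3,3], Q@M[:3,:3]@dc
def wonz(uv,s,z):
    o,d=wray(uv,s); return o+d*(z-o[2])/d[2]
def wproj(p,s):
    i=optics.camera_info("wrist"); M=np.linalg.inv(i["mount"]); Q=R.from_rotvec(s["eef_rot"]).as_matrix()
    c=M[:3,:3]@(Q.T@(p-s["ee_pos"]))+M[:3,3]; th=np.arccos(c[2]/np.linalg.norm(c)); return np.array([i["cx"],i["cy"]])+i["fx"]*th*c[:2]/np.linalg.norm(c[:2])
E
python3 - <<'E'
from h import *
for n,(x0,y0,x1,y1) in (("top",(200,140,340,260)),("side",(265,120,365,240))):
    im=cv2.imread(f"pics/{n}0.png"); c=im[y0:y1,x0:x1]
    hsv=cv2.cvtColor(c,cv2.COLOR_BGR2HSV)
    for name,m in (("dark",c.max(2)<75),("white",(hsv[...,1]<60)&(hsv[...,2]>110)),("copper",(hsv[...,0]<14)&(hsv[...,1]>130)&(hsv[...,2]>90))):
        k,l,st,ce=cv2.connectedComponentsWithStats(m.astype(np.uint8))
        for j in range(1,k):
            if st[j,4]>40:
                pts=np.argwhere(l==j)[:,::-1].astype(np.float32); r=cv2.minAreaRect(pts)
                print(n,name,st[j,4],(ce[j]+[x0,y0]).round(1),"rect",np.round(cv2.boxPoints(r)+[x0,y0],1).tolist())
    s=5 if n=="top" else 4
    cv2.imwrite(f"pics/{n}1.png",cv2.resize(c,None,fx=s,fy=s,interpolation=cv2.INTER_CUBIC))
print("pad",onz("top",(278,167),.05),onz("side",(346,189),.05)); print("dish",onz("top",(306,212),.033))
print("bar",onz("top",(299,185),.112),onz("top",(314,235),.112)); print("ball",onz("top",(260,219),.073),onz("side",(302,178),.073))
E
```

```text
top dark 400 [277.5 167. ] rect [[265.7, 159.3], [285.7, 155.3], [289.5, 174.5], [269.5, 178.5]]
top white 2692 [243.6 214. ] rect [[184.5, 177.3], [267.5, 160.7], [283.2, 239.2], [200.2, 255.8]]
top white 513 [319.9 208.1] rect [[307.6, 189.1], [325.2, 185.8], [333.3, 228.9], [315.8, 232.2]]
top white 827 [295.4 214.8] rect [[276.3, 196.6], [298.1, 190.1], [311.2, 233.7], [289.4, 240.3]]
top white 92 [309.4 207. ] rect [[303.0, 190.3], [306.1, 189.4], [316.6, 224.2], [313.4, 225.2]]
top copper 9083 [276.5 191.3] rect [[200.0, 140.0], [339.0, 140.0], [339.0, 259.0], [200.0, 259.0]]
top copper 659 [214.5 224.7] rect [[195.4, 208.7], [223.1, 203.7], [229.7, 239.8], [202.0, 244.8]]
top copper 107 [260.  218.5] rect [[254.0, 213.0], [265.0, 213.0], [265.0, 224.0], [254.0, 224.0]]
side dark 301 [346.9 192. ] rect [[335.6, 185.1], [350.1, 178.4], [359.6, 199.0], [345.1, 205.7]]
side dark 179 [312.4 197. ] rect [[288.2, 198.1], [331.4, 185.9], [336.8, 205.0], [293.6, 217.1]]
side dark 138 [315.2 226.6] rect [[297.9, 223.0], [332.0, 218.0], [333.6, 229.1], [299.5, 234.1]]
side white 58 [283.
[... 244 characters left out ...]
 [335.0, 220.1], [299.2, 230.4]]
side copper 7527 [317.8 177.9] rect [[265.0, 120.0], [364.0, 120.0], [364.0, 239.0], [265.0, 239.0]]
side copper 104 [294.  142.7] rect [[282.5, 149.5], [298.5, 133.5], [303.5, 138.5], [287.5, 154.5]]
side copper 50 [302.2 177.1] rect [[298.0, 174.0], [306.0, 174.0], [306.0, 180.0], [298.0, 180.0]]
side copper 74 [326.6 195.8] rect [[322.0, 191.0], [330.0, 191.0], [330.0, 202.0], [322.0, 202.0]]
pad [0.64219422 0.06816319 0.05      ] [0.63984034 0.06413025 0.05      ]
dish [ 0.52487139 -0.00477287  0.033     ]
bar [0.58030477 0.011336   0.112     ] [ 0.45817899 -0.02438319  0.112     ]
ball [0.50223557 0.10993143 0.073     ] [0.49962914 0.11058791 0.073     ]
```

View pics/top1.png

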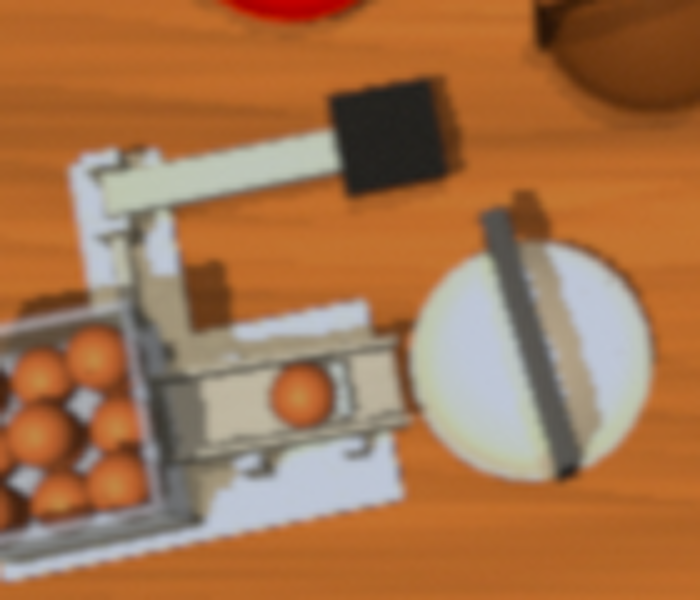

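The crop confirms it: the white dish is at the chute lip, its bar runs (299,183)–(314,234), the pad centre is (278,167) and the ball is against the finger. Measured pad is about (0.641, 0.067), dish about (0.524, -0.005), and dispenser x is world +y turned 0.19 rad. I'll turn the tool to the grasp yaw, close the fingers and go over the pad.

Request:
arm_command --commands '[{"angular": [0, 0, -0.096], "delta_pos": [0, 0, 0], "grip": 0}, {"angular": [0, 0, -0.096], "delta_pos": [0, 0, 0], "grip": 0}, {"angular": [0, 0, -0.096], "delta_pos": [0, 0, 0], "grip": 0}, {"angular": [0, 0, -0.096], "delta_pos": [0, 0, 0], "grip": 0}, {"angular": [0, 0, -0.096], "delta_pos": [0, 0, 0], "grip": 0}, {"angular": [0, 0, -0.096], "delta_pos": [0, 0, 0], "grip": 0}, {"angular": [0, 0, 0], "delta_pos": [-34, 17, 0], "grip": 0}, {"angular": [0, 0, 0], "delta_pos": [-34, 17, 0], "grip": 0}, {"angular": [0, 0, 0], "delta_pos": [-34, 17, 0], "grip": 0}, {"angular": [0, 0, 0], "delta_pos": [-34, 17, 0], "grip": 0}, {"angular": [0, 0, 0], "delta_pos": [-34, 17, 0], "grip": 0}, {"angular": [0, 0, 0], "delta_pos": [-34, 17, 0], "grip": 0}]' --grip_force 60

```text
clock: 1.3
ee_pos: [0.3311, 0.4037, 0.2309]
eef_rot: [-1.893, -2.507, 0.001]
force: [0.8, 0.4, 0.5]
grip_width: 0.0001
```

Request:
arm_command --commands '[{"angular": [0, 0, 0], "delta_pos": [-34, 17, 0], "grip": 0}, {"angular": [0, 0, 0], "delta_pos": [-34, 17, 0], "grip": 0}, {"angular": [0, 0, 0], "delta_pos": [-34, 17, 0], "grip": 0}, {"angular": [0, 0, 0], "delta_pos": [-34, 17, 0], "grip": 0}, {"angular": [0, 0, 0], "delta_pos": [-34, 17, 0], "grip": 0}, {"angular": [0, 0, 0], "delta_pos": [-34, 17, 0], "grip": 0}, {"angular": [0, 0, 0], "delta_pos": [-34, 17, 0], "grip": 0}, {"angular": [0, 0, 0], "delta_pos": [-34, 17, 0], "grip": 0}, {"angular": [0, 0, 0], "delta_pos": [-34, 17, 0], "grip": 0}, {"angular": [0, 0, 0], "delta_pos": [-34, 17, 0], "grip": 0}, {"angular": [0, 0, 0], "delta_pos": [0, 0, 0], "grip": 0}, {"angular": [0, 0, 0], "delta_pos": [0, 0, 0], "grip": 0}]'

```text
clock: 2.5
ee_pos: [0.587, 0.1238, 0.2304]
eef_rot: [-1.895, -2.504, 0.001]
force: [-0.4, 0.4, 0.5]
grip_width: -0.0002
```

Run:
```python
from h import *
s=telemetry.sense(); im=optics.camera("wrist"); print(s["ee_pos"],s["eef_rot"],s["force"],s["qpos"],s["clock"])
Q=R.from_rotvec(s["eef_rot"]).as_matrix(); print(Q[:,0],Q[:,1])
np.save("s2.npy",np.r_[s["ee_pos"],s["eef_rot"]])
cv2.imwrite("pics/w2.png",im)
print("pad in tool mm",1000*Q.T@(np.array([.641,.067,.05])-s["ee_pos"]), wproj(np.array([.641,.067,.05]),s))
```

```text
[0.58704892 0.12382068 0.23041853] [-1.89479264e+00 -2.50413682e+00  1.48383906e-03] [-0.40937723  0.4455751   0.48603028] [ 1.22259706e-01  1.32248047e-01  1.48777962e+00  2.81761218e-04
  1.52321278e+00 -1.72384045e+00] 2.5
[-2.71825772e-01  9.62346336e-01  5.29333118e-04] [ 0.96234503  0.27182628 -0.00158564]
pad in tool mm [-69.44196701  36.76027576 180.32373668] [258.42087363 206.0088828 ]
```

View pics/w2.png

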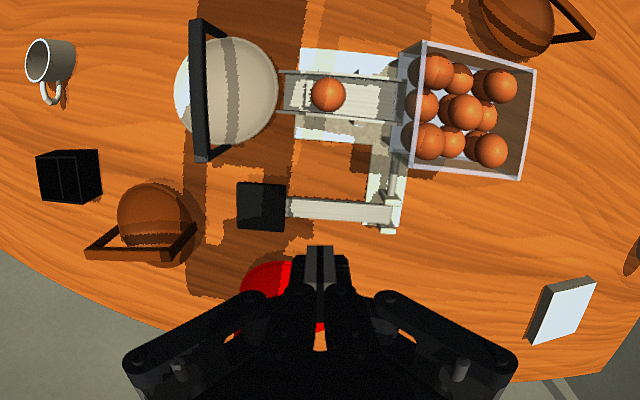

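Wrist view: the pad is at about (262,206) against a predicted (258,206), so it agrees. The ball (328,95) is still held, and the dish bar runs (196,20)–(201,160).

Run:
```python
from h import *
v=np.load("s2.npy"); s=dict(ee_pos=v[:3],eef_rot=v[3:])
im=cv2.imread("pics/w2.png")
m=np.zeros((400,640),np.uint8); m[170:240,225:300]=(im[170:240,225:300].max(2)<70)
k,l,st,ce=cv2.connectedComponentsWithStats(m); j=1+np.argmax(st[1:,4]); print(st[j],ce[j])
pts=np.argwhere(l==j)[:,::-1].astype(np.float32); b=cv2.boxPoints(cv2.minAreaRect(pts)); print(b)
c=np.mean([wonz(p,s,.05) for p in b],0); print("pad",c)
Q=R.from_rotvec(s["eef_rot"]).as_matrix(); print(1000*Q.T@(c-s["ee_pos"]))
print("bar",wonz((198,20),s,.112),wonz((201,160),s,.112))
print("ball",wonz((328,95),s,.073))
```

```text
[ 237  182   56   50 2328] [261.04209622 206.11984536]
[[233.95575 228.66373]
 [237.15045 180.74338]
 [292.8363  184.45578]
 [289.6416  232.37613]]
pad [0.64110139 0.07223232 0.05      ]
[-64.43421862  38.28012946 180.32397752]
bar [ 0.46416254 -0.02091323  0.112     ] [0.58698563 0.01198773 0.112     ]
ball [0.50339427 0.10840129 0.073     ]
```

Request:
arm_command --commands '[{"delta_pos": [-17, 9.5, 0], "angular": [0, 0, 0], "grip": 0}, {"delta_pos": [-17, 9.5, 0], "angular": [0, 0, 0], "grip": 0}, {"delta_pos": [-17, 9.5, 0], "angular": [0, 0, 0], "grip": 0}, {"delta_pos": [-16, 9, 0], "angular": [0, 0, 0], "grip": 0}, {"delta_pos": [0, 0, 35], "angular": [0, 0, 0], "grip": 0}, {"delta_pos": [0, 0, 35], "angular": [0, 0, 0], "grip": 0}, {"delta_pos": [0, 0, 35], "angular": [0, 0, 0], "grip": 0}, {"delta_pos": [0, 0, 35], "angular": [0, 0, 0], "grip": 0}, {"delta_pos": [0, 0, 20], "angular": [0, 0, 0], "grip": 0}, {"delta_pos": [0, 0, 0], "angular": [0, 0, 0], "grip": 0}]'

```text
clock: 3.55
ee_pos: [0.6376, 0.0718, 0.0668]
eef_rot: [-1.887, -2.504, 0.007]
force: [-0.5, -0.6, -1.0]
grip_width: -0.0002
```

Request:
arm_command --commands '[{"delta_pos": [0, 0, 8], "angular": [0, 0, 0], "grip": 0}, {"delta_pos": [0, 0, 8], "angular": [0, 0, 0], "grip": 0}, {"delta_pos": [0, 0, 8], "angular": [0, 0, 0], "grip": 0}, {"delta_pos": [0, 0, 6], "angular": [0, 0, 0], "grip": 0}, {"delta_pos": [0, 0, 5], "angular": [0, 0, 0], "grip": 0}, {"delta_pos": [0, 0, 0], "angular": [0, 0, 0], "grip": 0}]'

```text
clock: 4.15
ee_pos: [0.6428, 0.0699, 0.0371]
eef_rot: [1.892, 2.505, 0.002]
force: [0.3, -3.0, 6.2]
grip_width: -0.0002
```

Request:
arm_command --commands '[{"delta_pos": [0, 0, 4], "angular": [0, 0, 0], "grip": 0}, {"delta_pos": [0, 0, 4], "angular": [0, 0, 0], "grip": 0}, {"delta_pos": [0, 0, 3], "angular": [0, 0, 0], "grip": 0}, {"delta_pos": [0, 0, 2], "angular": [0, 0, 0], "grip": 0}, {"delta_pos": [0, 0, 0], "angular": [0, 0, 0], "grip": 0}]'

```text
clock: 4.65
ee_pos: [0.6429, 0.0698, 0.0248]
eef_rot: [1.892, 2.505, 0.002]
force: [-1.2, -2.9, 8.6]
grip_width: -0.0003
```

Request:
arm_command --commands '[{"delta_pos": [0, 0, 1], "angular": [0, 0, 0], "grip": 0}, {"delta_pos": [0, 0, 0], "angular": [0, 0, 0], "grip": 0}]'

```text
clock: 4.85
ee_pos: [0.6429, 0.0698, 0.024]
eef_rot: [1.892, 2.505, 0.002]
force: [-1.0, -2.7, 9.2]
grip_width: -0.0
```

Request:
arm_command --commands '[{"delta_pos": [0, 0, 1], "angular": [0, 0, 0], "grip": 0}, {"delta_pos": [0, 0, 1], "angular": [0, 0, 0], "grip": 0}, {"delta_pos": [0, 0, 0], "angular": [0, 0, 0], "grip": 0}]'

```text
clock: 5.15
ee_pos: [0.643, 0.0698, 0.0234]
eef_rot: [1.892, 2.505, 0.002]
force: [-6.3, -4.7, 18.4]
grip_width: 0.0001
```

Request:
arm_command --commands '[{"delta_pos": [0, 0, 1], "angular": [0, 0, 0], "grip": 0}, {"delta_pos": [0, 0, 0], "angular": [0, 0, 0], "grip": 0}]'

```text
clock: 5.35
ee_pos: [0.6431, 0.0699, 0.0231]
eef_rot: [1.892, 2.505, 0.002]
force: [-10.3, -2.8, 22.9]
grip_width: -0.0001
```

The force jumps at z = 23 mm, so the stop is reached. I'll hold while the ball rolls, then look.

Request:
arm_command --commands '[{"delta_pos": [0, 0, 0], "angular": [0, 0, 0], "grip": 0}, {"delta_pos": [0, 0, 0], "angular": [0, 0, 0], "grip": 0}, {"delta_pos": [0, 0, 0], "angular": [0, 0, 0], "grip": 0}, {"delta_pos": [0, 0, 0], "angular": [0, 0, 0], "grip": 0}, {"delta_pos": [0, 0, 0], "angular": [0, 0, 0], "grip": 0}, {"delta_pos": [0, 0, 0], "angular": [0, 0, 0], "grip": 0}, {"delta_pos": [0, 0, 0], "angular": [0, 0, 0], "grip": 0}, {"delta_pos": [0, 0, 0], "angular": [0, 0, 0], "grip": 0}, {"delta_pos": [0, 0, 0], "angular": [0, 0, 0], "grip": 0}, {"delta_pos": [0, 0, 0], "angular": [0, 0, 0], "grip": 0}]'

```text
clock: 6.35
ee_pos: [0.6431, 0.0699, 0.0231]
eef_rot: [1.892, 2.505, 0.002]
force: [-9.7, -3.0, 22.9]
grip_width: -0.0002
```

Run:
```python
from h import *
a=optics.camera("top")[140:260,180:340]; b=optics.camera("side")[110:230,265:425]
cv2.imwrite("pics/p3.png",cv2.resize(np.vstack([a,b]),None,fx=2.5*1.0,fy=2.5,interpolation=cv2.INTER_CUBIC))
```

```text
(no output)
```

View pics/p3.png

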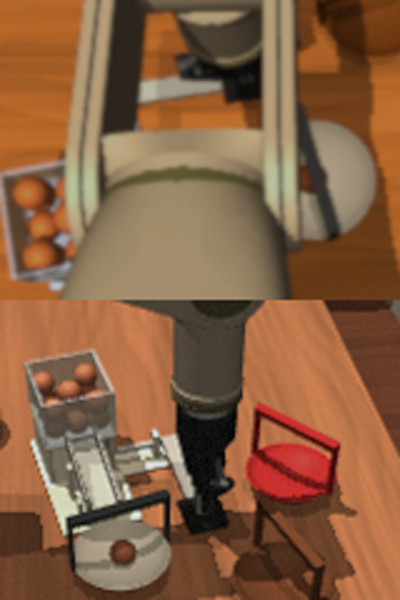

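The side view shows the ball in the dish centre and the finger down. Next I'll rise off the pedal and go over the dish with the gripper open.

Request:
arm_command --commands '[{"delta_pos": [0, 0, -10], "angular": [0, 0, 0], "grip": 0}, {"delta_pos": [0, 0, -20], "angular": [0, 0, 0], "grip": 0}, {"delta_pos": [0, 0, -35], "angular": [0, 0, 0], "grip": 0}, {"delta_pos": [0, 0, -35], "angular": [0, 0, 0], "grip": 0}, {"delta_pos": [0, 0, -35], "angular": [0, 0, 0], "grip": 0}, {"delta_pos": [0, 0, -35], "angular": [0, 0, 0], "grip": 0}, {"delta_pos": [0, 0, -10], "angular": [0, 0, 0], "grip": 60}, {"delta_pos": [-10, -34, 0], "angular": [0, 0, 0], "grip": 60}, {"delta_pos": [-10, -34, 0], "angular": [0, 0, 0], "grip": 60}, {"delta_pos": [-10, -34, 0], "angular": [0, 0, 0], "grip": 60}, {"delta_pos": [-10, -33, 0], "angular": [0, 0, 0], "grip": 60}, {"delta_pos": [0, 0, 0], "angular": [0, 0, 0], "grip": 60}]'

```text
clock: 7.65
ee_pos: [0.5192, -0.0065, 0.1977]
eef_rot: [-1.894, -2.503, 0.004]
force: [1.3, 0.3, -0.8]
grip_width: 0.0601
```

Request:
arm_command --commands '[{"delta_pos": [0, 0, 0], "angular": [0, 0, 0], "grip": 60}, {"delta_pos": [0, 0, 0], "angular": [0, 0, 0], "grip": 60}]'

```text
clock: 7.85
ee_pos: [0.5232, -0.0047, 0.1993]
eef_rot: [1.893, 2.507, 0.001]
force: [-0.4, 0.1, -0.4]
grip_width: 0.06
```

Run:
```python
from h import *
s=telemetry.sense(); im=optics.camera("wrist"); print(s["ee_pos"],s["eef_rot"],s["clock"],s["grip_width"],s["qpos"])
np.save("s4.npy",np.r_[s["ee_pos"],s["eef_rot"]]); cv2.imwrite("pics/w4.png",im)
print(wproj(np.array([.5245,-.005,.112]),s))
```

```text
[ 0.52318914 -0.00467164  0.1992608 ] [1.89305851e+00 2.50689212e+00 7.68821104e-04] 7.85 0.059984627272923155 [-1.07155783e-01 -6.14405230e-02  1.74309062e+00  3.05263760e-04
  1.45949646e+00 -1.95521505e+00]
[319.08414722 204.64019569]
```

View pics/w4.png

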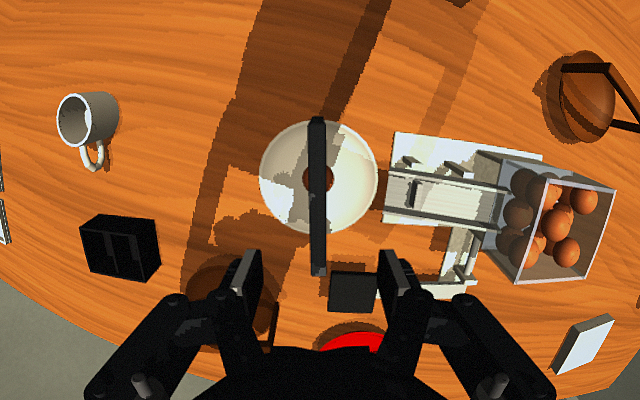

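The bar runs from (317,118) to (318,270), close under the tool centre. The ball (318,178) is in the dish centre.

Run:
```python
from h import *
v=np.load("s4.npy"); s=dict(ee_pos=v[:3],eef_rot=v[3:]); Q=R.from_rotvec(s["eef_rot"]).as_matrix()
im=cv2.imread("pics/w4.png"); P=[]
for r in range(130,256,15):
    row=im[r,295:340].max(1)<75; c=np.flatnonzero(row)+295
    p=Q.T@(wonz((c.mean(),r),s,.112)-s["ee_pos"])*1000; print(r,c.min(),c.max(),p.round(1)); P.append(p)
P=np.array(P); print(np.polyfit(P[:,1],P[:,0],1))
for uv in ((317,117),(318,265),(318,276)): print(Q.T@(wonz(uv,s,.112)-s["ee_pos"])*1000)
```

```text
130 308 325 [ -2.5 -57.9  87.2]
145 308 325 [ -2.6 -46.5  87.2]
160 308 325 [ -2.6 -35.   87.2]
175 303 332 [ -2.7 -23.2  87.2]
190 308 326 [ -2.3 -11.1  87.3]
205 309 325 [-2.3  1.4 87.3]
220 309 325 [-2.4 14.4 87.3]
235 309 325 [-2.4 27.8 87.3]
250 311 325 [-1.7 41.9 87.3]
[ 0.00646314 -2.32783061]
[ -2.14913076 -67.69267094  87.22486953]
[-1.69833159 56.81741487 87.290577  ]
[-1.7337898  68.28947663 87.29662236]
```

Request:
arm_command --commands '[{"delta_pos": [-2, -1.5, 0], "angular": [0, 0, 0], "grip": 60}, {"delta_pos": [0, 0, 25], "angular": [0, 0, 0], "grip": 60}, {"delta_pos": [0, 0, 25], "angular": [0, 0, 0], "grip": 60}, {"delta_pos": [0, 0, 25], "angular": [0, 0, 0], "grip": 60}, {"delta_pos": [0, 0, 20], "angular": [0, 0, 0], "grip": 60}, {"delta_pos": [0, 0, 10], "angular": [0, 0, 0], "grip": 60}, {"delta_pos": [0, 0, 7], "angular": [0, 0, 0], "grip": 60}, {"delta_pos": [0, 0, 0], "angular": [0, 0, 0], "grip": 60}, {"delta_pos": [0, 0, 0], "angular": [0, 0, 0], "grip": 60}]'

```text
clock: 8.8
ee_pos: [0.5225, -0.0073, 0.0883]
eef_rot: [1.892, 2.506, 0.001]
force: [0.1, 0.6, 0.2]
grip_width: 0.0597
```

Request:
arm_command --commands '[{"delta_pos": [0, 0, 0], "angular": [0, 0, 0], "grip": 40}, {"delta_pos": [0, 0, 0], "angular": [0, 0, 0], "grip": 28}, {"delta_pos": [0, 0, 0], "angular": [0, 0, 0], "grip": 22}, {"delta_pos": [0, 0, 0], "angular": [0, 0, 0], "grip": 18}, {"delta_pos": [0, 0, 0], "angular": [0, 0, 0], "grip": 16}, {"delta_pos": [0, 0, 0], "angular": [0, 0, 0], "grip": 14}, {"delta_pos": [0, 0, 0], "angular": [0, 0, 0], "grip": 12}, {"delta_pos": [0, 0, 0], "angular": [0, 0, 0], "grip": 8}, {"delta_pos": [0, 0, 0], "angular": [0, 0, 0], "grip": 4}, {"delta_pos": [0, 0, 0], "angular": [0, 0, 0], "grip": 0}, {"delta_pos": [0, 0, 0], "angular": [0, 0, 0], "grip": 0}]' --grip_force 60

```text
clock: 9.9
ee_pos: [0.5219, -0.0072, 0.0875]
eef_rot: [1.893, 2.507, 0.0]
force: [-0.6, 1.3, 4.5]
grip_width: 0.0128
```

Request:
arm_command --commands '[{"delta_pos": [0, 0, -2], "angular": [0, 0, 0], "grip": 0}, {"delta_pos": [0, 0, -4], "angular": [0, 0, 0], "grip": 0}, {"delta_pos": [0, 0, -6], "angular": [0, 0, 0], "grip": 0}, {"delta_pos": [0, 0, -8], "angular": [0, 0, 0], "grip": 0}, {"delta_pos": [0, 0, -8], "angular": [0, 0, 0], "grip": 0}, {"delta_pos": [0, 0, -8], "angular": [0, 0, 0], "grip": 0}, {"delta_pos": [0, 0, -6], "angular": [0, 0, 0], "grip": 0}, {"delta_pos": [0, 0, -4], "angular": [0, 0, 0], "grip": 0}, {"delta_pos": [0, 0, -2], "angular": [0, 0, 0], "grip": 0}, {"delta_pos": [0, 0, 0], "angular": [0, 0, 0], "grip": 0}, {"delta_pos": [0, 0, 0], "angular": [0, 0, 0], "grip": 0}]'

```text
clock: 11.0
ee_pos: [0.5215, -0.0073, 0.135]
eef_rot: [-1.893, -2.507, 0.0]
force: [-0.2, -0.5, -3.4]
grip_width: 0.013
```

Run:
```python
from h import *
s=telemetry.sense(); print(s)
a=optics.camera("side")[90:250,230:430]; w=optics.camera("wrist")[80:280,180:480]
a=cv2.resize(a,(500,400),interpolation=cv2.INTER_CUBIC)
cv2.imwrite("pics/p5.png",np.hstack([a,cv2.resize(w,(300,200)).repeat(2,0)[:400]]))
```

```text
{'clock': 11.0, 'qpos': array([-1.12292552e-01, -1.39235598e-02,  1.81706289e+00, -2.89219700e-05,
        1.33890485e+00, -1.96025709e+00]), 'qd': array([-0.00084519,  0.00341052,  0.00390428,  0.00038282, -0.00217807,
       -0.00112704]), 'joint_efforts': array([ 3.82176340e-04, -4.87899113e+01, -4.95233381e+01,  4.63881501e-03,
       -1.25011441e-02, -4.96908469e-04]), 'ee_pos': array([ 0.52150939, -0.00729484,  0.13499459]), 'eef_rot': array([-1.89303771e+00, -2.50672324e+00,  3.99314274e-04]), 'force': array([-0.17465453, -0.50921273, -3.36899773]), 'wrist_torque': array([-0.01715953,  0.00487277, -0.0043936 ]), 'grip_width': 0.013012004639104556}
```

View pics/p5.png

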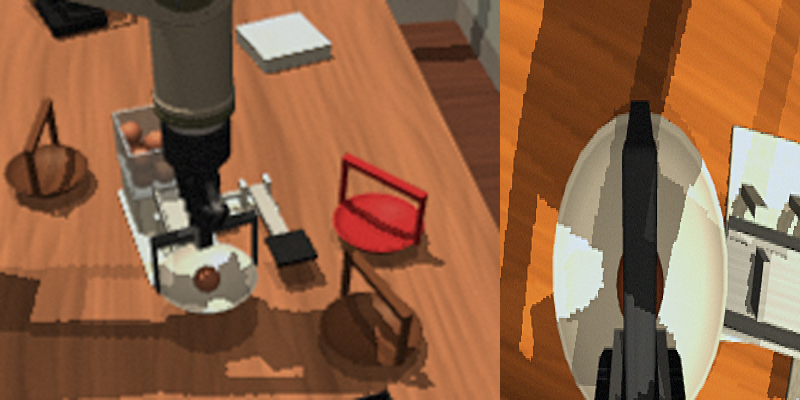

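Lifted and level, with the ball centred and 3.4 N of weight. I'll lift higher, then turn. The bar is at 15.5° and the chute axis at 101.2° (equivalent to −78.8°), so the turn is −94.3°, which keeps joint 6 in range.

Request:
arm_command --commands '[{"delta_pos": [0, 0, -4], "angular": [0, 0, 0], "grip": 0}, {"delta_pos": [0, 0, -8], "angular": [0, 0, 0], "grip": 0}, {"delta_pos": [0, 0, -13], "angular": [0, 0, 0], "grip": 0}, {"delta_pos": [0, 0, -18], "angular": [0, 0, 0], "grip": 0}, {"delta_pos": [0, 0, -22], "angular": [0, 0, 0], "grip": 0}, {"delta_pos": [0, 0, -25], "angular": [0, 0, 0], "grip": 0}, {"delta_pos": [0, 0, -25], "angular": [0, 0, 0], "grip": 0}, {"delta_pos": [0, 0, -22], "angular": [0, 0, 0], "grip": 0}, {"delta_pos": [0, 0, -18], "angular": [0, 0, 0], "grip": 0}, {"delta_pos": [0, 0, -13], "angular": [0, 0, 0], "grip": 0}, {"delta_pos": [0, 0, -8], "angular": [0, 0, 0], "grip": 0}, {"delta_pos": [0, 0, -4], "angular": [0, 0, 0], "grip": 0}]'

```text
clock: 12.3
ee_pos: [0.5219, -0.0073, 0.3163]
eef_rot: [1.893, 2.506, 0.001]
force: [0.4, 0.3, -3.2]
grip_width: 0.0129
```

Request:
arm_command --commands '[{"delta_pos": [0, 0, 0], "angular": [0, 0, 0], "grip": 0}, {"delta_pos": [0, 0, 0], "angular": [0, 0, 0.03], "grip": 0}, {"delta_pos": [0, 0, 0], "angular": [0, 0, 0.06], "grip": 0}, {"delta_pos": [0, 0, 0], "angular": [0, 0, 0.09], "grip": 0}, {"delta_pos": [0, 0, 0], "angular": [0, 0, 0.09], "grip": 0}, {"delta_pos": [0, 0, 0], "angular": [0, 0, 0.09], "grip": 0}, {"delta_pos": [0, 0, 0], "angular": [0, 0, 0.09], "grip": 0}, {"delta_pos": [0, 0, 0], "angular": [0, 0, 0.09], "grip": 0}, {"delta_pos": [0, 0, 0], "angular": [0, 0, 0.09], "grip": 0}, {"delta_pos": [0, 0, 0], "angular": [0, 0, 0.09], "grip": 0}, {"delta_pos": [0, 0, 0], "angular": [0, 0, 0.09], "grip": 0}]'

```text
clock: 13.4
ee_pos: [0.5212, -0.0073, 0.3138]
eef_rot: [-2.73, -1.553, 0.003]
force: [-0.2, -0.3, -3.2]
grip_width: 0.0131
```

Request:
arm_command --commands '[{"delta_pos": [0, 0, 0], "angular": [0, 0, 0.09], "grip": 0}, {"delta_pos": [0, 0, 0], "angular": [0, 0, 0.09], "grip": 0}, {"delta_pos": [0, 0, 0], "angular": [0, 0, 0.09], "grip": 0}, {"delta_pos": [0, 0, 0], "angular": [0, 0, 0.09], "grip": 0}, {"delta_pos": [0, 0, 0], "angular": [0, 0, 0.09], "grip": 0}, {"delta_pos": [0, 0, 0], "angular": [0, 0, 0.09], "grip": 0}, {"delta_pos": [0, 0, 0], "angular": [0, 0, 0.09], "grip": 0}, {"delta_pos": [0, 0, 0], "angular": [0, 0, 0.09], "grip": 0}, {"delta_pos": [0, 0, 0], "angular": [0, 0, 0.06], "grip": 0}, {"delta_pos": [0, 0, 0], "angular": [0, 0, 0.035], "grip": 0}, {"delta_pos": [0, 0, 0], "angular": [0, 0, 0.02], "grip": 0}, {"delta_pos": [0, 0, 0], "angular": [0, 0, 0], "grip": 0}]'

```text
clock: 14.6
ee_pos: [0.5214, -0.0073, 0.3144]
eef_rot: [-3.125, -0.318, 0.002]
force: [-0.5, 0.2, -2.1]
grip_width: 0.0128
```

Request:
arm_command --commands '[{"delta_pos": [0, 0, 0], "angular": [0, 0, 0], "grip": 0}, {"delta_pos": [0, 0, 0], "angular": [0, 0, 0], "grip": 0}, {"delta_pos": [0, 0, 0], "angular": [0, 0, 0], "grip": 0}, {"delta_pos": [0, 0, 0], "angular": [0, 0, 0], "grip": 0}, {"delta_pos": [0, 0, 0], "angular": [0, 0, 0], "grip": 0}]'

```text
clock: 15.1
ee_pos: [0.5217, -0.0073, 0.3153]
eef_rot: [3.125, 0.318, 0.0]
force: [0.0, 0.4, -2.2]
grip_width: 0.0128
```

Run:
```python
from h import *
s=telemetry.sense(); Q=R.from_rotvec(s["eef_rot"]).as_matrix()
print(s["ee_pos"],"tool y deg",np.degrees(np.arctan2(Q[1,1],Q[0,1])),Q[:,2],s["force"],s["wrist_torque"],s["grip_width"],s["clock"],s["qpos"],abs(s["qd"]).max())
a=optics.camera("side")[60:260,220:420]; w=optics.camera("wrist")
cv2.imwrite("pics/p6.png",np.hstack([cv2.resize(a,(400,400),interpolation=cv2.INTER_CUBIC),w[:,120:520]]))
```

```text
[ 0.52170688 -0.00729407  0.31532803] tool y deg -78.36315154835016 [ 5.52009148e-05 -1.74131089e-05 -9.99999998e-01] [ 0.04811401  0.40488436 -2.22621345] [ 0.00657641 -0.00490732  0.0081908 ] 0.012849806483616418 15.1 [-1.12260418e-01 -1.01977377e-01  1.57117522e+00 -1.11772035e-05
  1.67233801e+00 -3.15362872e-01] 0.0030772865884569
```

View pics/p6.png

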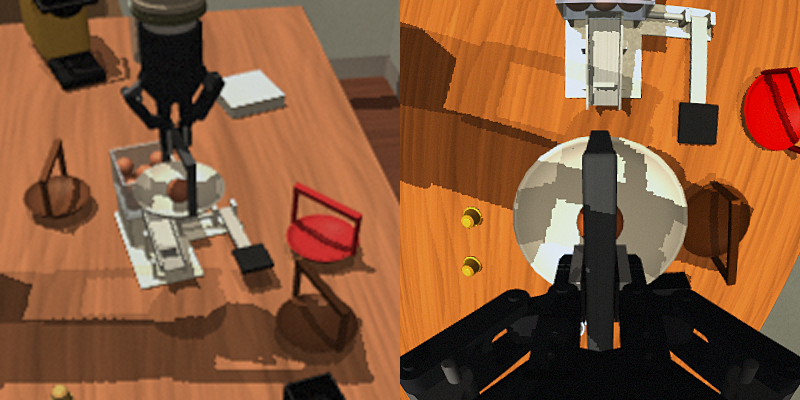

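The wrist view shows the bar parallel to the chute, with the ball (600,220) in the dish centre. The dish is level, its underside about 0.23 m up and clear of everything. I'm handing in.

Run:
```python
from station import robot; print(robot.job_done())
```

```text
the job is handed in; nothing more can be done
None
```

I pressed the pedal to its stop and the ball rolled into the dish. I then gripped the dish by its bar, lifted it and turned it a quarter turn (about 94°), and handed the job in at about 15 s while holding it still.

**Last checks**
- **Pedal:** the push force jumped from 9 N to 23 N at 23 mm height, which is the stop.
- **Ball:** it sits in the middle of the dish in both the side and wrist views.
- **Bar direction:** it lies about 1° or less from the chute axis, which I estimated at 101.2°.
- **Dish:** it looks level in both views, the tool axis is vertical, and the underside is about 0.23 m up and clear of everything.
- **Bystanders:** nothing came near the cup, caddy or capsules.

**Small disagreements**
- **Grip opening:** it reads 12.8 mm on a 14 mm bar, but it stayed constant throughout.
- **Measured weight:** it drifted from 3.4 N to 2.2 N against about 3.2 N expected. I took this as sensor noise, since both the dish and the ball are still visible in the last picture.

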